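# Set and lock the trim spindle of an infant scale

## Robot

A 7-joint arm with a two-finger parallel gripper is mounted at the origin on the work surface. World frame = base frame: x ahead of the robot, y to its left, z up, the work surface at z = 0. Lengths are in m, angles in rad, forces in N, time in s.
With the tool pointing down it reaches from about 0.35 to 0.9 m from the base axis. Payload 8.1 kg.
Tool frame: the origin (TCP) lies on the centre line of the jaws, within the pads' length; the fingertips stand arm.tips_ahead ahead of it and the grasp point (between the pads) lies 8 mm behind it (arm.tips_ahead is the distance from the TCP to the fingertips, in m); z points along the fingers, y is the direction in which the jaws open and shut (so a half turn about z gives the same grasp; the last joint's range is limited). The gripper opens to 92 mm and grips with 3 to 60 N. Pads are 19 mm wide; open, the fingers measure 130 mm over their backs; the gripper's body (75 mm by 190 mm) begins 47 mm behind the grasp point.
Start: joints at [-1.294, 0.434, 0.025, 1.573, -0.012, 1.134, -0.075], TCP at [0.232, 0.58, 0.238] pointing down, gripper open.
Joint ranges: [-2.62, 2.62], [-0.44, 2.09], [-1.27, 1.32], [0.08, 2.57], [-1.32, 4.46], [0.12, 2], [-2.74, 2.74]. Speed limits (rad/s): [2.22, 2.22, 3.01, 3.01, 3.14, 3.14, 3.14].

## Interface

Orientations are given as a rotation vector (axis times angle).
In Python, from cell import arm gives the robot as it stands. The module is installed in compiled form; this text tells all that it offers.
- The arm moves only by the tool jog_arm, never from a script. Its argument "moves" is a list of rows, each an object with "twist": the turn, a rotation vector about the tool's x, y, z in units of 10 degrees (1.0 is 10 degrees), a list of three; "xyz": the shift along the tool's x, y, z in units of 60 mm (1.0 is 60 mm), a list of three; "grip": the closure, from -1 (fully open) to 1 (shut). A call has 1 to 5 rows; each row is the pose to reach, as a shift and turn from the pose commanded when the call began, along the tool's axes at that moment; what a row does not reach only later rows make up. A row lasts 1/8 s, in which the tool goes at most 62.5 mm and 10.7 degrees, less where a joint would pass 70% of its speed; a pose out of reach is approached as far as the arm can. A call with a gripper value outside its range is refused whole. The fingers move at their own pace and stop on an object; "force" is the grip in N (left out, the last holds). Time passes only in rows, so rows that repeat a pose let the fingers close. It gives the time, the measured TCP pose, the force and the opening at its end, in the units of the state.
- arm.observe(): the state, without advancing time (a new reading comes with each control period).
- arm.get_image(name): name is "side" or "top"; returns the picture (400x640x3 uint8, blue, green, red); there is no depth.
- arm.camera_params(name): a dict with "mtx" (3x3 intrinsics, pixels), "k1" (the pictures are not rectified: a ray, as slopes to the right and down, at radius r is drawn at 1 + k1 r^2 times it, then the intrinsics apply), "T" (4x4, takes a point from camera to world coordinates). Camera axes: x right, y down, z forward; pixel columns grow to the right and rows downward; lengths in m; the calibration is good to about 2 mm. A picture is of the moment at which its call begins. camera_params takes no time and is no camera call.
- arm.sign_off(): hands the job in, once; it reports no verdict.
The state is a dict: "clock": time; "joints": joint angles; "dq": joint speeds; "joint_efforts": joint torques, N m; "position": TCP position; "ee_rot": TCP orientation; "force": force on the tool from outside, world axes, zero at the start; "ft_torque": the same for the moment, N m; "width": opening from 0.0 (shut) to 1.0 (fully open).
Only numpy, scipy, OpenCV 4.12 (cv2) and the standard library are available. Lean on these libraries where they do the work, as an engineer would, in place of code of your own. Each camera call takes 0.05 s, during which the arm holds its last target. There are 200 camera calls.

## Task

On the white infant scale, turn the black pointer knob clockwise until its red end points straight at the red mark. Then run the blue lock nut below it down (clockwise) onto its rubber washer and nip it up to about 0.3 N m to lock the setting: snug, not overtightened. Leave the pointer on the mark and let go, without disturbing anything else on the counter.

Things in the scene. Friction and masses are not known exactly. Their poses are not given: they have to be found in the camera images.
- spindle (a joint): angle of the pointer knob (vertical axis), rad: 0 when its red end points straight at the red mark; clockwise seen from above is positive. It starts between -1.3 and -0.6, so it must be turned clockwise; it turns between -1.6 and 0.6 against 0.15 N m of friction, neither rises nor sinks, stays where it is left, and does not turn the nut.
- knob_center (a point): centre of the pointer knob's grip: a black upright bar 30 mm long (its own x axis, red end +x), 12 mm wide (y), 18 mm high (z), its centre 101 mm above the counter; it sits on top of the spindle, on the spindle's axis. A collar 24 mm across and 4 mm thick is right under the bar; the nut's top is 6 to 10 mm below the bar.
- mark (a point): the red set mark, a rib 22 mm long on top of the scale, 38 mm from the spindle's axis in the scale's +x direction
- locknut: blue hexagonal lock nut on the spindle's thread, 40 mm across flats, 46 mm across corners, 20 mm high; origin at the centre of its underside, z up; its x axis is normal to a flat (flats every 60 degrees). Clockwise from above runs it down, 8 mm a turn. It starts 2.3 to 3.7 mm above the washer (1.85 to 2.9 rad of turning).
- nut_center (a point): centre of the lock nut, 10 mm above its underside; axes as the nut's. The nut turns easily (0.06 N m of drag) until it meets the washer; from there the torque grows by roughly 0.4 N m per rad of further turning. About 0.3 N m (0.23 to 0.35) of turning torque is right, and it then stays as left.
- scale: the white infant scale, 240 x 220 mm and 48 mm high, fixed on the counter, its weighing tray taken off; origin at the centre of its underside, z up. The spindle stands at x = -50 mm, y = 0 in its frame, on a round boss with a black rubber washer (37 mm across, no wider than the nut) whose top is 62 mm above the counter. At its +x end is a grey display, 80 mm high; stub posts 60 mm high stand at x = +-100, y = +-85 mm.
- weight: brass test weight, 32 mm across and 48 mm high, standing loose on the scale beside the display; origin at the centre of its underside. Leave alone.
- spanner: small steel spanner, 150 mm long, loose on the counter beside the scale; leave alone
- spray: closed bottle, 60 mm across, 160 mm high, beyond the scale; leave alone
- jar: white jar with a steel lid, 76 mm across, 90 mm high, beyond the scale; leave alone
- carton: cardboard box 110 x 220 x 75 mm on the left; leave alone
- cup: steel cup, 72 mm across, 85 mm high, on the right; leave alone
- light_pen: aluminium pen torch, 140 mm long, lying on the right; leave alone

How it is judged:
By the outcome, as a careful person would: the job done as asked, in the order asked, and still so for the second after the job is handed in, with the robot touching nothing.
It also fails if it takes over 69 s, if anything falls off the work surface, if the arm or the gripper's body presses on something with over 40 N, if the wrist force passes 120 N, or if a joint passes its speed limit or range.

## Working session

There is one attempt and no reset: what is moved stays moved. The work goes in short steps, Python scripts to look and compute and a tool call to move; the robot and the scene stay as the last step left them, time stands still between calls to the robot, and variables do not carry over. Pictures are saved under pics/ and viewed, about 8 in all and at most 12, crops included, and the job is handed in when it is done.

Besides the shell and the picture viewer there is one more tool, called after "Call:" in YAML: its name, and indented under it one key for each argument. jog_arm: Moves the arm, as the interface text tells. Its arguments: {"type":"object","properties":{"moves":{"type":"array","items":{"type":"object","properties":{"twist":{"type":"array","items":{"type":"number"}},"xyz":{"type":"array","items":{"type":"number"}},"grip":{"type":"number"}}}},"force":{"type":"number"}},"required":["moves"]}

```bash
mkdir -p pics
cat > h.py <<'E'
import numpy as np,cv2
from cell import arm
def px2w(cam,uv,z):
    p=arm.camera_params(cam);K=np.array(p["mtx"]);T=np.array(p["T"])
    d=np.linalg.solve(K,[uv[0],uv[1],1.])[:2];s=d.copy()
    for _ in range(20): s=d/(1+p["k1"]*(s@s))
    r=T[:3,:3]@np.array([s[0],s[1],1.]);o=T[:3,3]
    return o+r*(z-o[2])/r[2]
def w2px(cam,P):
    p=arm.camera_params(cam);K=np.array(p["mtx"]);T=np.array(p["T"])
    c=T[:3,:3].T@(np.asarray(P,float)-T[:3,3]);s=c[:2]/c[2];s=s*(1+p["k1"]*(s@s))
    return (K@[s[0],s[1],1])[:2]
E
python3 - <<'E'
from h import *
np.set_printoptions(precision=4,suppress=True)
for c in("top","side"):
    cv2.imwrite(f"pics/{c}0.png",arm.get_image(c)); p=arm.camera_params(c);print(c,p["mtx"],p["k1"],p["T"])
print(arm.observe(),arm.tips_ahead)
E
```

```text
top [[502.8269   0.     320.4988]
 [  0.     502.8269 211.316 ]
 [  0.       0.       1.    ]] -0.10558440742763725 [[ 0.01   -0.9974  0.0717  0.3963]
 [-0.9999 -0.0096  0.0058 -0.0103]
 [-0.0051 -0.0717 -0.9974  1.7372]
 [ 0.      0.      0.      1.    ]]
side [[472.0615   0.     317.6895]
 [  0.     472.0615 199.7499]
 [  0.       0.       1.    ]] -0.04265115601056782 [[ 0.7213 -0.522   0.4552 -0.0279]
 [-0.6924 -0.56    0.4549 -0.5849]
 [ 0.0175 -0.6434 -0.7654  1.0671]
 [ 0.      0.      0.      1.    ]]
{'clock': 0.1, 'joints': array([-1.2936,  0.4351,  0.025 ,  1.574 , -0.0116,  1.134 , -0.0751]), 'dq': array([ 0.0016, -0.0022, -0.0011, -0.0016,  0.0011,  0.    , -0.0006]), 'joint_efforts': array([  0.0022, -66.9127,   0.9874, -31.5141,  -0.0606,   0.0373,
         0.0001]), 'position': array([0.2316, 0.58  , 0.237 ]), 'ee_rot': array([-0.5931, -3.085 ,  0.0022]), 'force': array([-0.0336, -0.7256, -0.1807]), 'ft_torque': array([ 0.0038, -0.0112, -0.0091]), 'width': 0.9947679743172776} 0.011
```

View pics/top0.png

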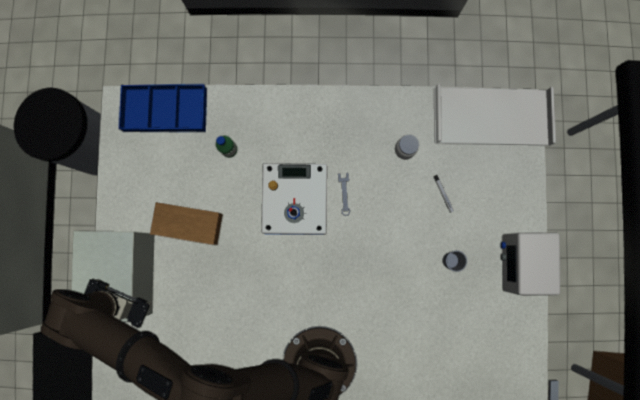

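View pics/side0.png

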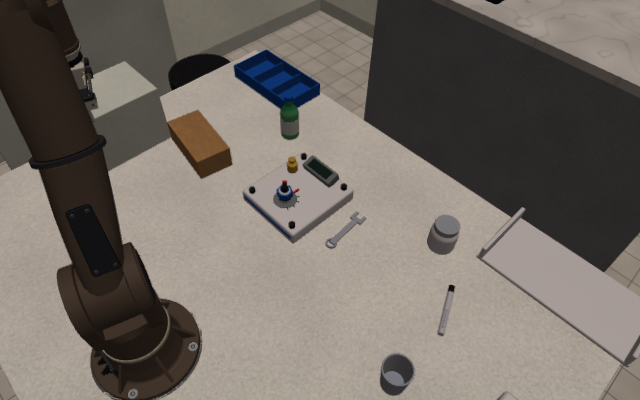

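The top view shows the scale centred near (294,199), the spindle at (293,212) and the mark at about (294,201). In the side view the knob is at about (285,187). I'll take enlarged crops next.

Run:
```python
from h import *
np.set_printoptions(precision=4,suppress=True)
t=cv2.imread("pics/top0.png");s=cv2.imread("pics/side0.png")
a=cv2.resize(t[190:232,270:318],(480,420),interpolation=cv2.INTER_NEAREST)
b=cv2.resize(s[172:214,264:312],(480,420),interpolation=cv2.INTER_NEAREST)
cv2.imwrite("pics/c0.png",cv2.resize(np.hstack([a,b]),(800,350),interpolation=cv2.INTER_NEAREST))
for n,im,(x0,y0,x1,y1) in(("top",t,(255,155,335,240)),("side",s,(235,150,360,245))):
    c=im[y0:y1,x0:x1].astype(int);B,G,R=c[...,0],c[...,1],c[...,2]
    for k,m in(("red",(R>1.8*G)&(R>1.8*B)&(R>70)),("blue",(B>1.6*R)&(B>60))):
        num,l,st,ce=cv2.connectedComponentsWithStats(m.astype(np.uint8))
        for i in range(1,num):
            if st[i,4]>2: print(n,k,st[i,4],ce[i]+[x0,y0])
    g=c.sum(2)
    if n=="top":
        m=((G>110)).astype(np.uint8)
        m=(g<150).astype(np.uint8);num,l,st,ce=cv2.connectedComponentsWithStats(m)
        for i in range(1,num):
            if st[i,4]>6: print("dark",st[i,4],ce[i]+[x0,y0],px2w("top",ce[i]+[x0,y0],.06))
```

```text
top red 5 [294. 201.]
top red 10 [290.3 209.3]
top blue 55 [293.3273 213.0182]
dark 10 [269.  168.2] [0.6609 0.1747 0.06  ]
dark 221 [293.4751 171.8869] [0.649  0.0918 0.06  ]
dark 12 [319.5 168.5] [0.6613 0.0043 0.06  ]
dark 28 [293.3571 212.0357] [0.5135 0.0903 0.06  ]
dark 10 [267.8 227. ] [0.4626 0.1751 0.06  ]
dark 9 [318.6667 227.8889] [0.4613 0.005  0.06  ]
side red 9 [284.2222 181.4444]
side red 14 [295.5714 190.7857]
side blue 57 [284.4211 191.9298]
side blue 3 [244.6667 196.3333]
side blue 38 [260.9474 210.6842]
side blue 18 [282.5 230. ]
```

View pics/c0.png

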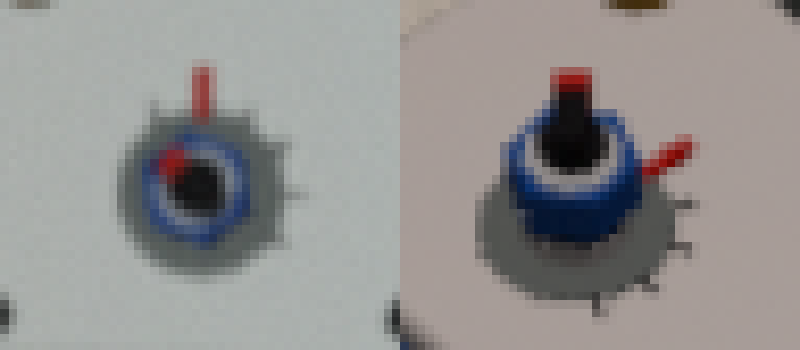

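```bash
cat >> h.py <<'E'
from scipy.optimize import least_squares
def tri(ut,us):
    return least_squares(lambda P:np.r_[w2px("top",P)-ut,w2px("side",P)-us],[.51,.09,.1]).x
def R_():
    from scipy.spatial.transform import Rotation as R
    return R.from_rotvec(arm.observe()["ee_rot"]).as_matrix()
E
python3 - <<'E'
from h import *
np.set_printoptions(precision=4,suppress=True)
kr=tri([290.3,209.3],[284.2,181.4]);mk=tri([294,201],[295.6,190.8]);print("kred",kr,"mark",mk)
print("kred top z.11",px2w("top",[290.3,209.3],.108),"side",px2w("side",[284.2,181.4],.106))
print("mark top",px2w("top",[294,201],.05),"side",px2w("side",[295.6,190.8],.05))
print("pred spindle px",w2px("top",[.5115,.09,.11]),w2px("side",[.5115,.09,.11]),"nuttop",w2px("top",[.5115,.09,.085]),w2px("side",[.5115,.09,.085]))
r=R_();print(r);d=np.array([.5115,.09,.16])-arm.observe()["position"];print("tool shift/60mm",r.T@d/.06)
for P in("t1",):
    for z in(.06,): 
        for uv in([269,168.2],[319.5,168.5],[267.8,227],[318.67,227.9]): pass
# posts in side image
s=cv2.imread("pics/side0.png")
for X in(-.1,.1):
  for Y in(-.085,.085):
    q=w2px("side",[.5615+X,.09+Y,.06]);x,y=q.round().astype(int)
    m=(s[y-7:y+8,x-7:x+8].sum(2)<130);v,u=np.nonzero(m);print(q,u.mean()+x-7,v.mean()+y-7,m.sum())
E
```

```text
kred [0.5204 0.0965 0.1071] mark [0.5532 0.088  0.0494]
kred top z.11 [0.519  0.0975 0.108 ] side [0.5221 0.0965 0.106 ]
mark top [0.5515 0.0892 0.05  ] side [0.554  0.0868 0.05  ]
pred spindle px [292.5253 211.5746] [282.8036 183.6657] nuttop [292.9847 212.1149] [283.1562 189.7212]
[[-0.9287  0.3708 -0.0004]
 [ 0.3708  0.9287 -0.0014]
 [-0.0001 -0.0014 -1.    ]]
tool shift/60mm [-7.3604 -5.8532  1.2933]
[290.3579 222.9636] 291.4848484848485 224.6060606060606 33
[250.5006 188.0817] 251.92592592592592 189.59259259259258 27
[342.5207 184.9837] 342.3333333333333 185.33333333333334 33
[302.3403 154.3788] 303.4761904761905 156.14285714285714 21
```

Call:
jog_arm:
  moves:
    - {"xyz": [-0.74, -0.58, 0], "twist": [0, 0, 1.0], "grip": -0.3}
    - {"xyz": [-1.5, -1.17, 0], "twist": [0, 0, 2.0], "grip": -0.3}
    - {"xyz": [-2.2, -1.75, 0], "twist": [0, 0, 3.0], "grip": -0.3}
    - {"xyz": [-2.95, -2.34, 0], "twist": [0, 0, 4.0], "grip": -0.3}
    - {"xyz": [-3.7, -2.9, 0], "twist": [0, 0, 5.0], "grip": -0.3}
  force: 15

```text
clock: 0.72
position: [0.3739, 0.3347, 0.2376]
ee_rot: [-1.849, -2.54, 0.0]
force: [1.4, 1.0, 0.6]
width: 0.651
```

```bash
cat > s.py <<'E'
from h import *
import sys
np.set_printoptions(precision=4,suppress=True)
o=arm.observe();r=R_()
print(o["clock"],o["position"],"tooly yaw",np.degrees(np.arctan2(r[1,1],r[0,1])),"z",r[:,2],"w",o["width"]*92,"j",o["joints"],"F",o["force"],"M",o["ft_torque"])
t=np.array([float(v) for v in sys.argv[1:4]]) if len(sys.argv)>3 else None
if t is not None: print("shift",r.T@(t-o["position"])/.06)
E
python3 s.py .512 .09 .16
```

```text
0.725 [0.3739 0.3347 0.2376] tooly yaw 17.907901639208635 z [-0.0002 -0.0001 -1.    ] w 59.877919813135776 j [-1.068   0.2328  0.2834  1.885  -0.0753  1.0343 -0.4407] F [1.3692 1.015  0.5614] M [-0.0985  0.0275 -0.0303]
shift [-4.5879  0.9365  1.2934]
```

Call:
jog_arm:
  moves:
    - {"xyz": [-0.9, 0.19, 0.1], "twist": [0, 0, 1.0], "grip": -0.3}
    - {"xyz": [-1.8, 0.37, 0.3], "twist": [0, 0, 2.0], "grip": -0.3}
    - {"xyz": [-2.7, 0.56, 0.6], "twist": [0, 0, 3.0], "grip": -0.3}
    - {"xyz": [-3.6, 0.74, 0.9], "twist": [0, 0, 4.0], "grip": -0.3}
    - {"xyz": [-4.5, 0.93, 1.1], "twist": [0, 0, 5.0], "grip": -0.3}

```text
clock: 1.35
position: [0.5111, 0.0961, 0.1709]
ee_rot: [-2.748, -1.521, 0.001]
force: [-0.3, 0.4, 0.8]
width: 0.651
```

```bash
python3 s.py .512 .09 .13
```

```text
1.35 [0.5111 0.0961 0.1709] tooly yaw -32.06388642376692 z [-0.0007 -0.0001 -1.    ] w 59.87839467291241 j [-0.7075  0.3622  0.5511  1.9447 -0.2393  0.8994 -0.5948] F [-0.3053  0.3918  0.7893] M [-0.0211  0.0537  0.0164]
shift [-0.0767  0.0673  0.6819]
```

Call:
jog_arm:
  moves:
    - {"xyz": [-0.08, 0.07, 0.3], "twist": [0, 0, 0.8], "grip": -0.3}
    - {"xyz": [-0.08, 0.07, 0.5], "twist": [0, 0, 1.4], "grip": -0.3}
    - {"xyz": [-0.08, 0.07, 0.5], "twist": [0, 0, 1.4], "grip": -0.3}

```text
clock: 1.72
position: [0.5111, 0.091, 0.1408]
ee_rot: [2.91, 1.183, -0.004]
force: [-0.7, 0.7, 0.2]
width: 0.649
```

```bash
python3 s.py .512 .09 .105
python3 - <<'E'
from h import *
t=arm.get_image("top");s=arm.get_image("side")
cv2.imwrite("pics/t1.png",t);cv2.imwrite("pics/s1.png",s)
a=cv2.resize(t[185:235,265:325],(480,400),interpolation=cv2.INTER_CUBIC)
b=cv2.resize(s[150:220,250:320],(400,400),interpolation=cv2.INTER_CUBIC)
cv2.imwrite("pics/c1.png",cv2.resize(np.hstack([a,b]),(800,364)))
E
```

```text
1.725 [0.5111 0.091  0.1408] tooly yaw -45.745752731162625 z [-0.0021 -0.001  -1.    ] w 59.71693098427695 j [-0.7216  0.4124  0.5925  1.9803 -0.3047  0.839  -0.7597] F [-0.6981  0.6965  0.1783] M [-0.0752  0.1151  0.0161]
shift [0.0002 0.0232 0.5965]
```

View pics/c1.png

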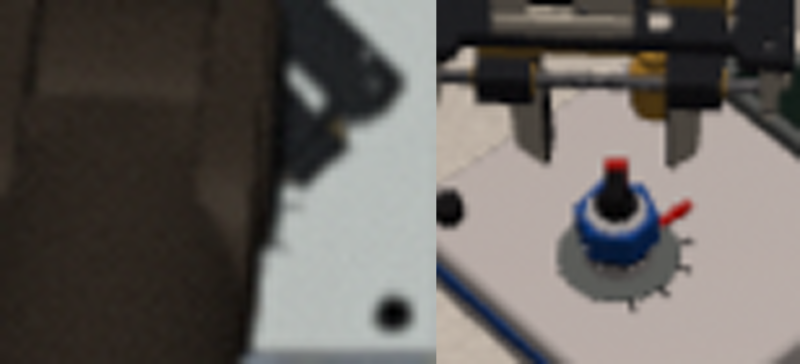

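The side view shows the jaws astride the knob, with the knob about 2 mm toward tool +y. I'll shift, descend and grip.

Call:
jog_arm:
  moves:
    - {"xyz": [0, 0.04, 0.3], "grip": -0.3}
    - {"xyz": [0, 0.04, 0.59], "grip": -0.3}
    - {"xyz": [0, 0.04, 0.59], "grip": 0.4}
    - {"xyz": [0, 0.04, 0.59], "grip": 0.7}
    - {"xyz": [0, 0.04, 0.59], "grip": 1}
  force: 15

```text
invalid input at $.moves[0]: expected keys twist, xyz, grip
```

Call:
jog_arm:
  moves:
    - {"xyz": [0, 0, 0], "grip": 1}
    - {"xyz": [0, 0, 0], "grip": 1}

```text
invalid input at $.moves[0]: expected keys twist, xyz, grip
```

```bash
python3 s.py
```

```text
1.825 [0.5119 0.0915 0.1419] tooly yaw -45.59979769456068 z [-0.0002 -0.0001 -1.    ] w 59.820982007184554 j [-0.7217  0.4108  0.5922  1.9789 -0.3041  0.8394 -0.7583] F [0.6995 0.4638 0.0825] M [-0.1231  0.0936 -0.0123]
```

Call:
jog_arm:
  moves:
    - {"xyz": [0, 0.03, 0.3], "twist": [0, 0, 0], "grip": -0.3}
    - {"xyz": [0, 0.03, 0.6], "twist": [0, 0, 0], "grip": -0.3}
    - {"xyz": [0, 0.03, 0.6], "twist": [0, 0, 0], "grip": 0.4}
    - {"xyz": [0, 0.03, 0.6], "twist": [0, 0, 0], "grip": 0.7}
    - {"xyz": [0, 0.03, 0.6], "twist": [0, 0, 0], "grip": 1}
  force: 15

```text
clock: 2.45
position: [0.5137, 0.0902, 0.1066]
ee_rot: [-2.91, -1.184, -0.002]
force: [-0.2, 0.4, 0.6]
width: 0.373
```

Call:
jog_arm:
  moves:
    - {"xyz": [0, 0, 0], "twist": [0, 0, 0], "grip": 1}
    - {"xyz": [0, 0, 0], "twist": [0, 0, 0], "grip": 1}

```text
clock: 2.7
position: [0.5133, 0.0901, 0.106]
ee_rot: [-2.91, -1.183, -0.001]
force: [1.2, 0.5, -0.4]
width: 0.152
```

```bash
python3 s.py
```

```text
2.7 [0.5133 0.0901 0.106 ] tooly yaw -45.753699156007215 z [ 0.0003  0.0002 -1.    ] w 14.002053458322067 j [-0.6876  0.464   0.5591  2.0093 -0.3513  0.762  -0.7169] F [ 1.1562  0.4765 -0.3631] M [-0.1101  0.0655 -0.0071]
```

Call:
jog_arm:
  moves:
    - {"xyz": [0, 0, 0], "twist": [0, 0, 0], "grip": 1}
    - {"xyz": [0, 0, 0], "twist": [0, 0, 0], "grip": 1}
    - {"xyz": [0, 0, 0], "twist": [0, 0, 0], "grip": 1}
  force: 25

```text
clock: 3.08
position: [0.513, 0.0904, 0.1059]
ee_rot: [-2.91, -1.183, 0.0]
force: [-2.3, 2.3, 6.2]
width: 0.132
```

```bash
python3 s.py
```

```text
3.075 [0.513  0.0904 0.1059] tooly yaw -45.74837179198713 z [-0.0004  0.0006 -1.    ] w 12.099391485271475 j [-0.6876  0.464   0.5587  2.0094 -0.3516  0.7626 -0.7169] F [-2.2752  2.2642  6.1507] M [0.236  0.7352 0.0196]
```

Call:
jog_arm:
  moves:
    - {"xyz": [0, -0.005, 0], "twist": [0, 0, 0.9], "grip": 1}
    - {"xyz": [0, -0.005, 0], "twist": [0, 0, 1.8], "grip": 1}
    - {"xyz": [0, -0.005, 0], "twist": [0, 0, 2.7], "grip": 1}
    - {"xyz": [0, -0.005, 0], "twist": [0, 0, 3.6], "grip": 1}
    - {"xyz": [0, -0.005, 0], "twist": [0, 0, 4.3], "grip": 1}

```text
clock: 3.7
position: [0.513, 0.0902, 0.1059]
ee_rot: [-3.141, -0.027, -0.0]
force: [-1.0, 0.5, 3.8]
width: 0.13
```

```bash
python3 s.py
```

```text
3.7 [0.513  0.0902 0.1059] tooly yaw -89.0035631763355 z [ 0.0002  0.     -1.    ] w 11.943446756346685 j [-0.8303  0.516   0.7742  2.02   -0.5009  0.8015 -1.3151] F [-1.0324  0.5284  3.7815] M [-0.0736  0.5499  0.2043]
```

Run:
```python
from h import *
np.set_printoptions(precision=4,suppress=True)
for cam in("top","side"):
    im=cv2.imread(f"pics/{cam}0.png").astype(float).sum(2);P={}
    for X in(-1,1):
      for Y in(-1,1):
        x,y=w2px(cam,[.5615+.1*X,.09+.085*Y,.06]).round().astype(int)
        if cam=="side":x+=1;y+=1
        w=im[y-5:y+6,x-5:x+6];bg=np.median(w);w=np.clip(bg-w-60,0,None);v,u=np.mgrid[y-5:y+6,x-5:x+6]
        P[X,Y]=px2w(cam,[(w*u).sum()/w.sum(),(w*v).sum()/w.sum()],.058)
    a=[np.degrees(np.arctan2(*(P[1,Y]-P[-1,Y])[[1,0]])) for Y in(-1,1)];b=[np.degrees(np.arctan2(*(P[X,1]-P[X,-1])[[1,0]]))-90 for X in(-1,1)]
    print(cam,sum(P.values())/4,"yaw",a,b)
```

```text
top [0.5614 0.0899 0.058 ] yaw [np.float64(-0.040783580061992425), np.float64(-0.15388007155055647)] [np.float64(-0.5133361921990343), np.float64(0.09803129238487429)]
side [0.5606 0.0842 0.058 ] yaw [np.float64(0.006866573377785652), np.float64(-0.3377359879367874)] [np.float64(-0.08195660102245483), np.float64(0.02718474837323015)]
```

Call:
jog_arm:
  moves:
    - {"xyz": [0, 0, 0], "twist": [0, 0, 0.11], "grip": 1}
    - {"xyz": [0, 0, 0], "twist": [0, 0, 0.11], "grip": 1}
    - {"xyz": [0, 0, 0], "twist": [0, 0, 0.11], "grip": 1}

```text
clock: 4.08
position: [0.5131, 0.0902, 0.1059]
ee_rot: [-3.142, -0.005, -0.0]
force: [-1.3, 1.4, 4.3]
width: 0.127
```

```bash
python3 s.py
```

```text
4.075 [0.5131 0.0902 0.1059] tooly yaw -89.83267321613191 z [ 0.0002  0.0001 -1.    ] w 11.660089101123376 j [-0.8327  0.5174  0.7782  2.0201 -0.504   0.8025 -1.3263] F [-1.3483  1.3642  4.3261] M [0.068  0.5425 0.0709]
```

Call:
jog_arm:
  moves:
    - {"xyz": [0, 0, 0], "twist": [0, 0, 0], "grip": 0.5}
    - {"xyz": [0, 0, 0], "twist": [0, 0, 0], "grip": -0.3}
    - {"xyz": [0, 0, 0], "twist": [0, 0, 0], "grip": -0.3}
    - {"xyz": [0, 0, -0.4], "twist": [0, 0, 0], "grip": -0.3}
    - {"xyz": [0, 0, -0.8], "twist": [0, 0, 0], "grip": -0.3}

```text
clock: 4.7
position: [0.5128, 0.0899, 0.1541]
ee_rot: [3.141, 0.003, -0.001]
force: [0.7, 0.1, -1.3]
width: 0.619
```

Call:
jog_arm:
  moves:
    - {"xyz": [0, 1.0, 0], "twist": [0, 0, -1], "grip": -0.3}
    - {"xyz": [0, 2.0, 0], "twist": [0, 0, -2], "grip": -0.3}
    - {"xyz": [0, 2.5, 0], "twist": [0, 0, -3], "grip": -0.3}
    - {"xyz": [0, 2.5, 0], "twist": [0, 0, -4], "grip": -0.3}
    - {"xyz": [0, 2.5, 0], "twist": [0, 0, -5], "grip": -0.3}

```text
clock: 5.32
position: [0.5132, -0.0606, 0.1537]
ee_rot: [2.843, 1.337, 0.0]
force: [0.5, 0.7, 0.1]
width: 0.648
```

```bash
python3 s.py
python3 - <<'E'
from h import *
t=arm.get_image("top");s=arm.get_image("side")
cv2.imwrite("pics/t2.png",t);cv2.imwrite("pics/s2.png",s)
a=cv2.resize(t[190:232,270:318],(480,420),interpolation=cv2.INTER_CUBIC)
b=cv2.resize(s[172:214,264:312],(480,420),interpolation=cv2.INTER_CUBIC)
cv2.imwrite("pics/c2.png",cv2.resize(np.hstack([a,b]),(800,350)))
E
```

```text
5.325 [ 0.5132 -0.0606  0.1537] tooly yaw -39.62583283892981 z [ 0.0001 -0.0001 -1.    ] w 59.58165196457725 j [-0.4354  0.3881  0.5966  1.9745 -0.284   0.8612 -0.3779] F [0.5172 0.7482 0.0602] M [-0.1156  0.1229 -0.0414]
```

View pics/c2.png

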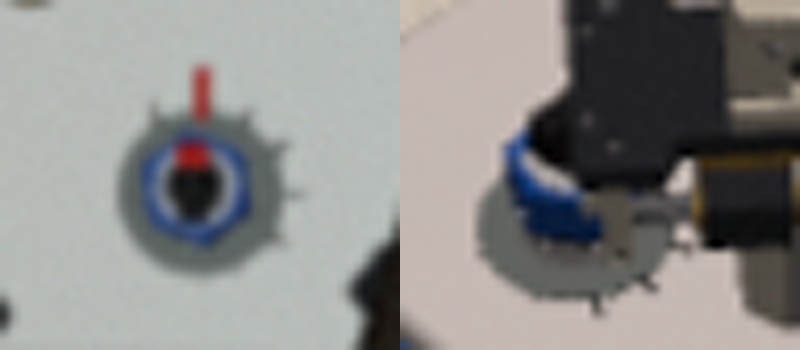

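The knob's red end now lines up with the mark (red at (195,155) directly below the rib at (201,95)). The nut's corners point along ±x, so its flats face ±y. I'll turn the hand back counter-clockwise to tool y = +90°, which lets me run the nut down in one long clockwise sweep.

Call:
jog_arm:
  moves:
    - {"xyz": [0, 0, 0], "twist": [0, 0, -1], "grip": -0.3}
    - {"xyz": [0, 0, 0], "twist": [0, 0, -2], "grip": -0.3}
    - {"xyz": [0, 0, 0], "twist": [0, 0, -3], "grip": -0.3}
    - {"xyz": [0, 0, 0], "twist": [0, 0, -4], "grip": -0.3}
    - {"xyz": [0, 0, 0], "twist": [0, 0, -5], "grip": -0.3}

```text
clock: 6.05
position: [0.5133, -0.0597, 0.1536]
ee_rot: [-2.015, -2.41, 0.0]
force: [-0.3, 0.2, -0.0]
width: 0.647
```

Call:
jog_arm:
  moves:
    - {"xyz": [0, 0, 0], "twist": [0, 0, -1], "grip": -0.3}
    - {"xyz": [0, 0, 0], "twist": [0, 0, -2], "grip": -0.3}
    - {"xyz": [0, 0, 0], "twist": [0, 0, -3], "grip": -0.3}
    - {"xyz": [0, 0, 0], "twist": [0, 0, -4], "grip": -0.3}
    - {"xyz": [0, 0, 0], "twist": [0, 0, -5], "grip": -0.3}

```text
clock: 6.68
position: [0.5132, -0.0597, 0.1535]
ee_rot: [-0.808, -3.036, 0.0]
force: [-1.3, -0.2, -0.3]
width: 0.651
```

Call:
jog_arm:
  moves:
    - {"xyz": [0, 0, 0], "twist": [0, 0, -1], "grip": -0.3}
    - {"xyz": [0, 0, 0], "twist": [0, 0, -2], "grip": -0.3}
    - {"xyz": [0, 0, 0], "twist": [0, 0, -2.96], "grip": -0.3}
    - {"xyz": [0, 0, 0], "twist": [0, 0, -2.96], "grip": -0.3}

```text
clock: 7.18
position: [0.5132, -0.0599, 0.1535]
ee_rot: [-0.014, -3.141, -0.0]
force: [0.5, -0.4, -0.5]
width: 0.652
```

```bash
python3 s.py .513 .0902 .1537
python3 - <<'E'
from h import *
t=cv2.imread("pics/t2.png")[200:226,280:308].astype(int);m=((t[...,0]>1.4*t[...,2])&(t[...,0]>60)).astype(np.uint8)
c=max(cv2.findContours(m,0,1)[0],key=cv2.contourArea);h=cv2.convexHull(c)[:,0]
P=np.array([px2w("top",p+np.array([280,200]),.084)[:2] for p in h]);
for a in range(-30,30,5):
    n=[np.array([np.cos(np.radians(a+k)),np.sin(np.radians(a+k))]) for k in(0,60,120)]
    print(a,np.array([np.ptp(P@q) for q in n])*1000)
print(px2w("top",h.mean(0)+[280,200],.084))
E
```

```text
7.175 [ 0.5132 -0.0599  0.1535] tooly yaw 89.47256197798099 z [-0.0004  0.0002 -1.    ] w 59.983993619463206 j [-0.0197  0.3522  0.0419  1.9414 -0.0196  0.8488  1.5942] F [ 0.4895 -0.3679 -0.4583] M [ 0.0698 -0.0057 -0.0131]
shift [ 0.027   2.501  -0.0021]
-30 [41.82632569 41.47667009 39.88875655]
-25 [41.41808709 41.41331398 40.94876728]
-20 [41.72711627 41.9335769  42.24967721]
-15 [42.239038   42.13469999 43.22904158]
-10 [42.82006323 43.06081523 43.87940685]
-5 [43.07520192 43.83283487 44.19582334]
0 [43.00251231 44.27126017 44.17588292]
5 [42.60254762 44.37275444 43.81973736]
10 [41.87835182 44.13654526 43.13009714]
15 [40.83543648 43.56443032 42.11221084]
20 [40.93024153 42.66076376 42.20040119]
25 [41.36084632 41.43242303 42.17384767]
[0.50954595 0.08998207 0.084     ]
```

Call:
jog_arm:
  moves:
    - {"xyz": [0.03, 0.9, 0], "twist": [0, 0, 0], "grip": -0.3}
    - {"xyz": [0.03, 1.8, 0], "twist": [0, 0, 0], "grip": -0.3}
    - {"xyz": [0.03, 2.5, 0], "twist": [0, 0, 0], "grip": -0.3}
    - {"xyz": [0.03, 2.5, 0], "twist": [0, 0, 0], "grip": -0.3}
    - {"xyz": [0.03, 2.5, 0.3], "twist": [0, 0, 0], "grip": -0.3}

```text
clock: 7.8
position: [0.5131, 0.0903, 0.1364]
ee_rot: [0.015, 3.139, 0.0]
force: [0.2, -0.7, 0.2]
width: 0.65
```

Call:
jog_arm:
  moves:
    - {"xyz": [0, 0, 0.5], "twist": [0, 0, 0], "grip": -0.3}
    - {"xyz": [0, 0, 0.91], "twist": [0, 0, 0], "grip": -0.3}
    - {"xyz": [0, 0, 0.91], "twist": [0, 0, 0], "grip": -0.2}

```text
clock: 8.18
position: [0.511, 0.0889, 0.0797]
ee_rot: [-0.015, -3.138, 0.003]
force: [0.0, 0.0, -0.6]
width: 0.611
```

```bash
python3 s.py .513 .0902 .081;python3 - <<'E'
from h import *
s=arm.get_image("side");cv2.imwrite("pics/c3.png",cv2.resize(s[150:220,250:320],(500,500),interpolation=cv2.INTER_CUBIC))
E
```

```text
8.175 [0.511  0.0889 0.0797] tooly yaw 89.44531900101673 z [-0.0035 -0.0016 -1.    ] w 56.18677016707038 j [-0.2724  0.4612 -0.0043  1.9995  0.0039  0.6848  1.2818] F [ 0.0232  0.0157 -0.64  ] M [0.0237 0.009  0.0023]
shift [-0.0338  0.0227 -0.0219]
```

View pics/c3.png

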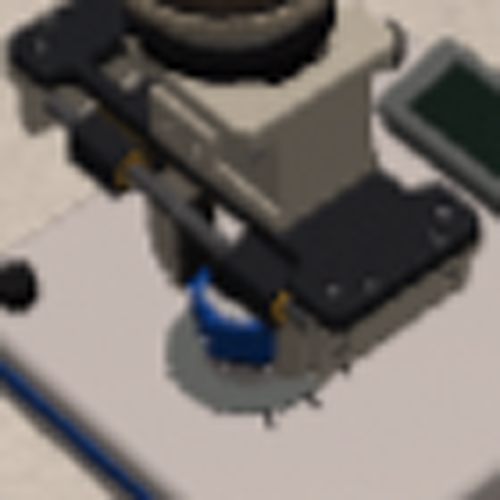

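Jaws straddle the nut. I'll close them near the flats, let the arm settle and check.

Call:
jog_arm:
  moves:
    - {"xyz": [0, 0, 0], "twist": [0, 0, 0], "grip": -0.1}
    - {"xyz": [0, 0, 0], "twist": [0, 0, 0], "grip": -0.05}
  force: 20

```text
clock: 8.48
position: [0.5129, 0.0902, 0.0821]
ee_rot: [0.009, 3.14, 0.001]
force: [-0.7, 0.2, 0.3]
width: 0.53
```

```bash
python3 s.py .513 .0902 .081
```

```text
8.475 [0.5129 0.0902 0.0821] tooly yaw 89.68024309440199 z [ 0.0018  0.0004 -1.    ] w 48.805599228424775 j [-0.2724  0.4577 -0.0058  1.9971  0.0042  0.685   1.2843] F [-0.7022  0.1749  0.2913] M [0.0155 0.0092 0.0254]
shift [-0.0014 -0.0006  0.0189]
```

Call:
jog_arm:
  moves:
    - {"xyz": [0, 0, 0.02], "twist": [0, 0, 0], "grip": 0.3}
    - {"xyz": [0, 0, 0.02], "twist": [0, 0, 0], "grip": 0.3}
    - {"xyz": [0, 0, 0.02], "twist": [0, 0, 0], "grip": 0.3}
    - {"xyz": [0, 0, 0.02], "twist": [0, 0, 0], "grip": 0.3}
    - {"xyz": [0, 0, 0.02], "twist": [0, 0, 0], "grip": 0.3}

```text
clock: 9.1
position: [0.5127, 0.0902, 0.0807]
ee_rot: [0.008, 3.14, 0.0]
force: [-0.8, -1.0, 6.1]
width: 0.458
```

```bash
python3 s.py .513 .0902 .081
```

```text
9.1 [0.5127 0.0902 0.0807] tooly yaw 89.72055586979423 z [ 0.0012  0.0003 -1.    ] w 42.12217030111063 j [-0.2723  0.4599 -0.0061  1.9983  0.0044  0.6821  1.2847] F [-0.7676 -1.0198  6.1302] M [-0.1078  0.2221  0.0376]
shift [-0.0051 -0.0005 -0.0056]
```

Call:
jog_arm:
  moves:
    - {"xyz": [0, 0, 0.0], "twist": [0, 0, 0], "grip": 0.5}
    - {"xyz": [0, 0, 0.0], "twist": [0, 0, 0], "grip": 0.5}
    - {"xyz": [0, 0, 0.0], "twist": [0, 0, 0], "grip": 0.5}
  force: 30

```text
clock: 9.48
position: [0.5127, 0.0903, 0.0807]
ee_rot: [0.008, 3.14, 0.0]
force: [-0.9, -0.2, 5.7]
width: 0.453
```

```bash
python3 s.py .513 .0902 .081
```

```text
9.475 [0.5127 0.0903 0.0807] tooly yaw 89.72267566107845 z [ 0.0013  0.0003 -1.    ] w 41.6766145884338 j [-0.2724  0.4599 -0.0061  1.9983  0.0044  0.6821  1.2847] F [-0.9085 -0.2398  5.6859] M [-0.1355  0.242   0.0798]
shift [-0.0047 -0.0009 -0.0053]
```

Call:
jog_arm:
  moves:
    - {"xyz": [0, 0, 0.004], "twist": [0, 0, 0.9], "grip": 0.5}
    - {"xyz": [0, 0, 0.007], "twist": [0, 0, 1.8], "grip": 0.5}
    - {"xyz": [0, 0, 0.01], "twist": [0, 0, 2.7], "grip": 0.5}
    - {"xyz": [0, 0, 0.013], "twist": [0, 0, 3.6], "grip": 0.5}
    - {"xyz": [0, 0, 0.017], "twist": [0, 0, 4.5], "grip": 0.5}

```text
clock: 10.1
position: [0.5127, 0.0902, 0.0797]
ee_rot: [1.216, 2.896, 0.001]
force: [-1.1, -1.1, 6.9]
width: 0.454
```

```bash
python3 s.py .513 .0902 .08
```

```text
10.1 [0.5127 0.0902 0.0797] tooly yaw 44.432026272587585 z [ 0.0013  0.0004 -1.    ] w 41.80512987593807 j [-0.4338  0.4647  0.21    2.0128 -0.1499  0.677   0.6471] F [-1.0576 -1.1333  6.8816] M [-0.2196  0.2526  0.0722]
shift [-0.0039  0.0031 -0.0051]
```

Call:
jog_arm:
  moves:
    - {"xyz": [0, 0, 0.004], "twist": [0, 0, 0.9], "grip": 0.5}
    - {"xyz": [0, 0, 0.007], "twist": [0, 0, 1.8], "grip": 0.5}
    - {"xyz": [0, 0, 0.01], "twist": [0, 0, 2.7], "grip": 0.5}
    - {"xyz": [0, 0, 0.013], "twist": [0, 0, 3.6], "grip": 0.5}
    - {"xyz": [0, 0, 0.017], "twist": [0, 0, 4.5], "grip": 0.5}

```text
clock: 10.72
position: [0.5127, 0.0902, 0.0787]
ee_rot: [2.232, 2.21, 0.002]
force: [-0.6, -0.4, 6.6]
width: 0.453
```

```bash
python3 s.py .513 .0902 .08
```

```text
10.725 [0.5127 0.0902 0.0787] tooly yaw -0.5656917523323415 z [ 0.0012  0.0006 -1.    ] w 41.685892882919816 j [-0.5931  0.4875  0.4295  2.0267 -0.3125  0.6887  0.0257] F [-0.5543 -0.4229  6.6133] M [-0.3621  0.3688  0.0533]
shift [-0.0006  0.0048 -0.0221]
```

Call:
jog_arm:
  moves:
    - {"xyz": [0, 0, 0.004], "twist": [0, 0, 0.9], "grip": 0.5}
    - {"xyz": [0, 0, 0.006], "twist": [0, 0, 1.5], "grip": 0.5}
    - {"xyz": [0, 0, 0.006], "twist": [0, 0, 1.5], "grip": 0.5}

```text
clock: 11.1
position: [0.5127, 0.0902, 0.0783]
ee_rot: [2.498, 1.904, 0.002]
force: [-2.4, -1.0, 8.7]
width: 0.451
```

```bash
python3 s.py .513 .0902 .08
```

```text
11.1 [0.5127 0.0902 0.0783] tooly yaw -15.375282105934373 z [ 0.0011  0.0004 -1.    ] w 41.47444615088771 j [-0.645   0.4998  0.5032  2.031  -0.3685  0.6971 -0.1757] F [-2.4197 -1.0416  8.6752] M [-0.2802  0.5023 -0.0546]
shift [ 0.001   0.0047 -0.0281]
```

```bash
cat > m.py <<'E'
from h import *
L=[]
for i in range(5):
    arm.get_image("side");o=arm.observe();L.append(np.r_[o["ft_torque"],o["force"]])
L=np.array(L);r=R_();print(o["clock"],"M,F",L.mean(0).round(3),"Mz",L[:,2].round(3),"yaw",np.degrees(np.arctan2(r[1,1],r[0,1])).round(2),"w",o["width"]*92,"pos",o["position"].round(4),"j7",o["joints"][6].round(3))
E
python3 m.py
```

```text
11.35 M,F [-0.281  0.438 -0.077 -1.244 -0.634  8.113] Mz [-0.044 -0.091 -0.089 -0.052 -0.11 ] yaw -15.29 w 41.72809540137514 pos [0.5127 0.0902 0.0783] j7 -0.174
```

Call:
jog_arm:
  moves:
    - {"xyz": [0, 0, 0.004], "twist": [0, 0, 0.8], "grip": 0.5}
    - {"xyz": [0, 0, 0.006], "twist": [0, 0, 1.5], "grip": 0.5}

```text
clock: 11.6
position: [0.5127, 0.0902, 0.078]
ee_rot: [-2.728, -1.558, -0.002]
force: [-1.1, -1.0, 8.1]
width: 0.458
```

```bash
python3 m.py
```

```text
11.85 M,F [-0.275  0.516 -0.099 -1.783 -0.675  9.725] Mz [-0.024 -0.078 -0.137 -0.114 -0.144] yaw -30.3 w 41.41449259129534 pos [0.5127 0.0902 0.078 ] j7 -0.377
```

Call:
jog_arm:
  moves:
    - {"xyz": [0, 0, 0.003], "twist": [0, 0, 0.8], "grip": 0.5}
    - {"xyz": [0, 0, 0.005], "twist": [0, 0, 1.5], "grip": 0.5}

```text
clock: 12.1
position: [0.5127, 0.0902, 0.0777]
ee_rot: [-2.907, -1.189, -0.002]
force: [-1.9, -0.8, 9.4]
width: 0.45
```

```bash
python3 m.py
```

```text
12.35 M,F [-0.257  0.622 -0.215 -1.778 -0.765 10.006] Mz [-0.174 -0.212 -0.223 -0.237 -0.229] yaw -45.31 w 41.40499750005301 pos [0.5127 0.0902 0.0777] j7 -0.579
```

Call:
jog_arm:
  moves:
    - {"xyz": [0, 0, 0.003], "twist": [0, 0, 0.8], "grip": 0.5}
    - {"xyz": [0, 0, 0.005], "twist": [0, 0, 1.5], "grip": 0.5}

```text
clock: 12.6
position: [0.5127, 0.0902, 0.0775]
ee_rot: [-3.037, -0.801, -0.002]
force: [-2.2, -1.2, 10.8]
width: 0.453
```

```bash
python3 m.py
```

```text
12.85 M,F [-0.22   0.683 -0.327 -2.584 -0.761 11.521] Mz [-0.263 -0.318 -0.346 -0.419 -0.287] yaw -60.32 w 41.64979127734196 pos [0.5127 0.0902 0.0775] j7 -0.779
```

Run:
```python
from h import *
np.set_printoptions(precision=3,suppress=True)
L=[]
for i in range(4):
    arm.get_image("top");o=arm.observe();L.append(np.r_[o["joint_efforts"],o["ft_torque"][2]])
print(np.array(L)); print(o["joints"],arm.observe()["dq"])
```

```text
[[ -0.523 -50.485   9.732 -19.237  -0.106  -0.778   0.329  -0.337]
 [ -0.485 -50.518   9.736 -19.234  -0.1    -0.778   0.333  -0.302]
 [ -0.459 -50.536   9.739 -19.234  -0.096  -0.779   0.334  -0.325]
 [ -0.444 -50.546   9.741 -19.233  -0.094  -0.779   0.335  -0.296]]
[-0.793  0.554  0.726  2.043 -0.545  0.741 -0.779] [-0.002  0.001 -0.001 -0.002 -0.001 -0.001 -0.001]
```

Call:
jog_arm:
  moves:
    - {"xyz": [0, 0, 0], "twist": [0, 0, -0.3], "grip": 0.5}
    - {"xyz": [0, 0, 0], "twist": [0, 0, -0.3], "grip": 0.5}

```text
clock: 13.3
position: [0.5127, 0.0902, 0.0775]
ee_rot: [-3.013, -0.886, -0.002]
force: [-1.9, -0.6, 11.9]
width: 0.453
```

```bash
python3 m.py; python3 -c "
from cell import arm;print(arm.observe()['joint_efforts'].round(3))"
```

```text
13.55 M,F [-0.262  0.717  0.089 -2.64  -0.651 11.592] Mz [0.078 0.103 0.112 0.074 0.077] yaw -57.27 w 41.66740293087257 pos [0.5127 0.0902 0.0775] j7 -0.739
[ -0.14  -50.344   9.64  -19.15   -0.478  -0.839  -0.084]
```

Backing off 3° flips Mz from about −0.32 to +0.09, so a negative Mz is the clockwise torque I apply. Past the drag region it grows by about 0.43 N m/rad, which matches the washer. I'll return those 3° and check again.

Call:
jog_arm:
  moves:
    - {"xyz": [0, 0, 0], "twist": [0, 0, 0.15], "grip": 0.5}
    - {"xyz": [0, 0, 0], "twist": [0, 0, 0.3], "grip": 0.5}
    - {"xyz": [0, 0, 0], "twist": [0, 0, 0.3], "grip": 0.5}

```text
clock: 13.92
position: [0.5127, 0.0902, 0.0775]
ee_rot: [-3.036, -0.806, -0.002]
force: [-1.9, -1.0, 10.7]
width: 0.452
```

```bash
python3 m.py; python3 -c "
from cell import arm;print(arm.observe()['joint_efforts'].round(3))"
```

```text
14.175 M,F [-0.266  0.667  0.2   -2.185 -1.145 10.995] Mz [0.164 0.234 0.225 0.2   0.177] yaw -60.26 w 41.814088228998216 pos [0.5127 0.0902 0.0775] j7 -0.779
[ -0.104 -50.469   9.962 -19.096  -0.577  -0.774  -0.194]
```

Mz changes with small overshoots, because the nut's friction holds in both directions. A slow 1° clockwise creep without overshoot should give the true driving torque.

Call:
jog_arm:
  moves:
    - {"xyz": [0, 0, 0], "twist": [0, 0, 0.02], "grip": 0.5}
    - {"xyz": [0, 0, 0], "twist": [0, 0, 0.04], "grip": 0.5}
    - {"xyz": [0, 0, 0], "twist": [0, 0, 0.06], "grip": 0.5}
    - {"xyz": [0, 0, 0], "twist": [0, 0, 0.08], "grip": 0.5}
    - {"xyz": [0, 0, 0], "twist": [0, 0, 0.1], "grip": 0.5}

```text
clock: 14.8
position: [0.5127, 0.0902, 0.0775]
ee_rot: [-3.043, -0.78, -0.002]
force: [-3.3, -1.0, 11.2]
width: 0.454
```

```bash
python3 -c "
from cell import arm;o=arm.observe();print(o['joint_efforts'][6],o['ft_torque'])"; python3 m.py
```

```text
-0.37846033461391926 [-0.32604297  0.64791597  0.40027486]
15.05 M,F [-0.328  0.689  0.407 -2.383 -1.098 10.944] Mz [0.368 0.42  0.386 0.436 0.427] yaw -61.23 w 41.840764161228506 pos [0.5127 0.0902 0.0775] j7 -0.792
```

Call:
jog_arm:
  moves:
    - {"xyz": [0, 0, 0], "twist": [0, 0, -0.02], "grip": 0.5}
    - {"xyz": [0, 0, 0], "twist": [0, 0, -0.04], "grip": 0.5}
    - {"xyz": [0, 0, 0], "twist": [0, 0, -0.06], "grip": 0.5}
    - {"xyz": [0, 0, 0], "twist": [0, 0, -0.08], "grip": 0.5}
    - {"xyz": [0, 0, 0], "twist": [0, 0, -0.1], "grip": 0.5}

```text
clock: 15.68
position: [0.5128, 0.0902, 0.0775]
ee_rot: [-3.036, -0.806, -0.002]
force: [-3.0, -1.8, 11.0]
width: 0.452
```

```bash
cat > q.py <<'E'
from h import *
o=arm.observe();r=R_();print(o["clock"],"yaw",np.degrees(np.arctan2(r[1,1],r[0,1])).round(2),"j7eff",o["joint_efforts"][6].round(3),"Mz",o["ft_torque"][2].round(3))
E
python3 q.py
```

```text
15.675 yaw -60.27 j7eff -0.091 Mz 0.055
```

Call:
jog_arm:
  moves:
    - {"xyz": [0, 0, 0], "twist": [0, 0, -0.04], "grip": 0.5}
    - {"xyz": [0, 0, 0], "twist": [0, 0, -0.08], "grip": 0.5}
    - {"xyz": [0, 0, 0], "twist": [0, 0, -0.12], "grip": 0.5}
    - {"xyz": [0, 0, 0], "twist": [0, 0, -0.16], "grip": 0.5}
    - {"xyz": [0, 0, 0], "twist": [0, 0, -0.2], "grip": 0.5}

```text
clock: 16.3
position: [0.5127, 0.0902, 0.0775]
ee_rot: [-3.022, -0.857, -0.002]
force: [-2.0, -0.9, 11.9]
width: 0.452
```

```bash
python3 q.py
```

```text
16.3 yaw -58.31 j7eff 0.26 Mz -0.344
```

Call:
jog_arm:
  moves:
    - {"xyz": [0, 0, 0], "twist": [0, 0, -0.04], "grip": 0.5}
    - {"xyz": [0, 0, 0], "twist": [0, 0, -0.08], "grip": 0.5}
    - {"xyz": [0, 0, 0], "twist": [0, 0, -0.12], "grip": 0.5}
    - {"xyz": [0, 0, 0], "twist": [0, 0, -0.16], "grip": 0.5}
    - {"xyz": [0, 0, 0], "twist": [0, 0, -0.2], "grip": 0.5}

```text
clock: 16.92
position: [0.5127, 0.0902, 0.0775]
ee_rot: [-3.006, -0.91, -0.002]
force: [-1.7, -0.3, 12.0]
width: 0.453
```

```bash
python3 q.py
```

```text
16.925 yaw -56.31 j7eff 0.234 Mz -0.303
```

Call:
jog_arm:
  moves:
    - {"xyz": [0, 0, 0], "twist": [0, 0, -0.15], "grip": 0.5}
    - {"xyz": [0, 0, 0], "twist": [0, 0, -0.3], "grip": 0.5}
    - {"xyz": [0, 0, 0], "twist": [0, 0, -0.45], "grip": 0.5}
    - {"xyz": [0, 0, 0], "twist": [0, 0, -0.6], "grip": 0.5}
    - {"xyz": [0, 0, 0], "twist": [0, 0, -0.7], "grip": 0.5}

```text
clock: 17.55
position: [0.5127, 0.0902, 0.0776]
ee_rot: [-2.945, -1.093, -0.002]
force: [-2.5, -1.4, 13.4]
width: 0.455
```

```bash
python3 q.py
```

```text
17.55 yaw -49.28 j7eff 0.091 Mz -0.214
```

Call:
jog_arm:
  moves:
    - {"xyz": [0, 0, 0], "twist": [0, 0, 0.06], "grip": 0.5}
    - {"xyz": [0, 0, 0], "twist": [0, 0, 0.12], "grip": 0.5}
    - {"xyz": [0, 0, 0], "twist": [0, 0, 0.18], "grip": 0.5}
    - {"xyz": [0, 0, 0], "twist": [0, 0, 0.24], "grip": 0.5}
    - {"xyz": [0, 0, 0], "twist": [0, 0, 0.3], "grip": 0.5}

```text
clock: 18.18
position: [0.5127, 0.0902, 0.0776]
ee_rot: [-2.972, -1.016, -0.002]
force: [-3.4, -1.3, 13.1]
width: 0.457
```

```bash
python3 q.py; python3 m.py
```

```text
18.175 yaw -52.27 j7eff -0.179 Mz 0.375
18.425 M,F [-0.309  0.754  0.234 -3.071 -1.257 12.382] Mz [0.232 0.205 0.281 0.244 0.207] yaw -52.25 w 41.635823126996165 pos [0.5127 0.0902 0.0776] j7 -0.672
```

Call:
jog_arm:
  moves:
    - {"xyz": [0, 0, 0], "twist": [0, 0, 0.03], "grip": 0.5}
    - {"xyz": [0, 0, 0], "twist": [0, 0, 0.06], "grip": 0.5}
    - {"xyz": [0, 0, 0], "twist": [0, 0, 0.09], "grip": 0.5}
    - {"xyz": [0, 0, 0], "twist": [0, 0, 0.12], "grip": 0.5}
    - {"xyz": [0, 0, 0], "twist": [0, 0, 0.15], "grip": 0.5}

```text
clock: 19.05
position: [0.5127, 0.0902, 0.0776]
ee_rot: [-2.985, -0.977, -0.002]
force: [-2.4, -0.7, 12.4]
width: 0.454
```

```bash
python3 q.py; python3 m.py
```

```text
19.05 yaw -53.75 j7eff -0.248 Mz 0.343
19.3 M,F [-0.317  0.746  0.281 -2.806 -1.229 12.795] Mz [0.281 0.276 0.264 0.281 0.303] yaw -53.75 w 41.593093586790005 pos [0.5127 0.0902 0.0776] j7 -0.692
```

Call:
jog_arm:
  moves:
    - {"xyz": [0, 0, 0], "twist": [0, 0, 0.05], "grip": 0.5}
    - {"xyz": [0, 0, 0], "twist": [0, 0, 0.1], "grip": 0.5}
    - {"xyz": [0, 0, 0], "twist": [0, 0, 0.15], "grip": 0.5}
    - {"xyz": [0, 0, 0], "twist": [0, 0, 0.19], "grip": 0.5}
    - {"xyz": [0, 0, 0], "twist": [0, 0, 0.22], "grip": 0.5}

```text
clock: 19.92
position: [0.5127, 0.0902, 0.0775]
ee_rot: [-3.003, -0.92, -0.002]
force: [-2.3, -1.7, 12.1]
width: 0.451
```

```bash
python3 q.py; python3 m.py
```

```text
19.925 yaw -55.95 j7eff -0.307 Mz 0.354
20.175 M,F [-0.299  0.71   0.29  -2.689 -0.999 12.101] Mz [0.301 0.285 0.236 0.319 0.308] yaw -55.95 w 41.67166236535066 pos [0.5127 0.0902 0.0775] j7 -0.721
```

Driving torque is about 0.30 N m. I'll release, lift and back away.

Call:
jog_arm:
  moves:
    - {"xyz": [0, 0, 0], "twist": [0, 0, 0], "grip": -0.3}
    - {"xyz": [0, 0, 0], "twist": [0, 0, 0], "grip": -0.3}
    - {"xyz": [0, 0, 0], "twist": [0, 0, 0], "grip": -0.3}
    - {"xyz": [0, 0, -0.4], "twist": [0, 0, 0], "grip": -0.3}
    - {"xyz": [0, 0, -0.8], "twist": [0, 0, 0], "grip": -0.3}

```text
clock: 20.8
position: [0.5119, 0.09, 0.1249]
ee_rot: [3.004, 0.919, -0.002]
force: [-0.7, -0.6, 0.3]
width: 0.649
```

Call:
jog_arm:
  moves:
    - {"xyz": [0, 0, -0.6], "twist": [0, 0, 0], "grip": -0.3}
    - {"xyz": [0, 0, -1.2], "twist": [0, 0, 0], "grip": -0.3}
    - {"xyz": [0.8, 1.0, -1.6], "twist": [0, 0, 0], "grip": -0.3}
    - {"xyz": [1.5, 2.0, -1.6], "twist": [0, 0, 0], "grip": -0.3}
    - {"xyz": [2, 2.8, -1.6], "twist": [0, 0, 0], "grip": -0.3}

```text
clock: 21.42
position: [0.6872, 0.0271, 0.2204]
ee_rot: [-3.002, -0.922, -0.001]
force: [0.6, 0.4, 0.8]
width: 0.648
```

Call:
jog_arm:
  moves:
    - {"xyz": [0.7, 0.7, 0], "twist": [0, 0, 0], "grip": -0.3}
    - {"xyz": [1.3, 1.3, 0], "twist": [0, 0, 0], "grip": -0.3}
    - {"xyz": [1.3, 1.3, 0], "twist": [0, 0, 0], "grip": -0.3}

```text
clock: 21.8
position: [0.7955, 0.0039, 0.2173]
ee_rot: [3.003, 0.918, -0.004]
force: [-0.2, 0.4, -0.5]
width: 0.648
```

```bash
python3 s.py
python3 - <<'E'
from h import *
t=arm.get_image("top");s=arm.get_image("side")
cv2.imwrite("pics/t4.png",t);cv2.imwrite("pics/s4.png",s)
a=cv2.resize(t[190:232,270:318],(480,420),interpolation=cv2.INTER_CUBIC)
b=cv2.resize(s[172:214,264:312],(480,420),interpolation=cv2.INTER_CUBIC)
top=cv2.resize(np.hstack([a,b]),(800,350));bot=cv2.resize(np.hstack([t[:,80:500],s[:,160:580]]),(800,381))
cv2.imwrite("pics/c4.png",cv2.resize(np.vstack([top,bot]),(656,600)))
for n,im in(("t2",cv2.imread("pics/t2.png")),("t4",t)):
    c=im[195:230,275:315].astype(int);B,G,R=c[...,0],c[...,1],c[...,2]
    num,l,st,ce=cv2.connectedComponentsWithStats(((R>1.8*G)&(R>1.8*B)&(R>70)).astype(np.uint8));print(n,[(st[i,4],ce[i]+[275,195]) for i in range(1,num)])
d=cv2.absdiff(t,cv2.imread("pics/top0.png")).max(2)>60
num,l,st,ce=cv2.connectedComponentsWithStats(d.astype(np.uint8));print([(st[i,4],ce[i].round()) for i in range(1,num) if st[i,4]>8])
E
```

```text
21.8 [0.7955 0.0039 0.2173] tooly yaw -56.019010750647354 z [-0.0018 -0.002  -1.    ] w 59.62035662630086 j [-0.4066  0.8317  0.7514  1.1116 -0.5368  1.3853 -0.7125] F [-0.2397  0.3845 -0.4954] M [-0.0823  0.1813  0.0151]
t2 [(np.int32(5), array([294., 201.])), (np.int32(10), array([292.5, 208.2]))]
t4 []
[(np.int32(13479), array([286., 205.])), (np.int32(11932), array([156., 352.])), (np.int32(35), array([296., 341.])), (np.int32(90), array([344., 394.]))]
```

View pics/c4.png

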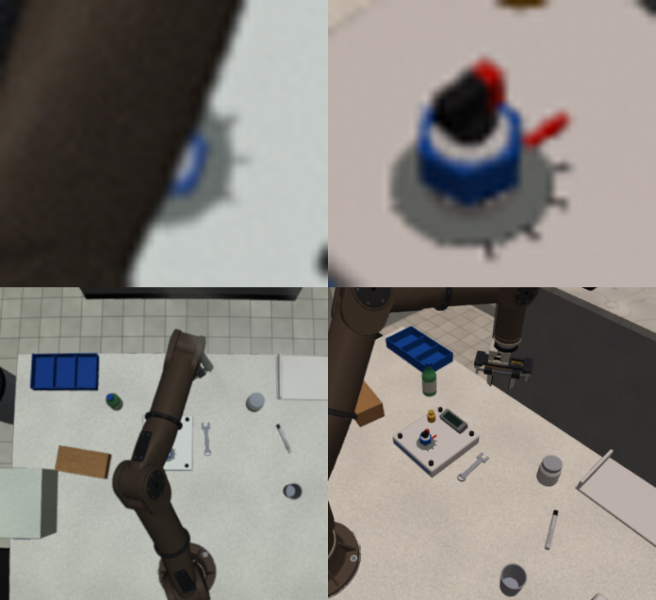

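The side view shows the knob pointing at the mark and everything else in place. The arm blocks the top view, so I'll move it right and do a final check there.

Call:
jog_arm:
  moves:
    - {"xyz": [-0.8, 0, 0], "twist": [0, 0, 0], "grip": -0.3}
    - {"xyz": [-1.6, 0.4, 0], "twist": [0, 0, 0], "grip": -0.3}
    - {"xyz": [-2.4, 0.6, 0], "twist": [0, 0, 0], "grip": -0.3}
    - {"xyz": [-3.2, 0.6, 0], "twist": [0, 0, 0], "grip": -0.3}
    - {"xyz": [-4, 0.4, 0], "twist": [0, 0, 0], "grip": -0.3}

```text
clock: 22.52
position: [0.6056, -0.1491, 0.2206]
ee_rot: [-3.004, -0.918, -0.001]
force: [0.4, -0.1, 0.3]
width: 0.649
```

Call:
jog_arm:
  moves:
    - {"xyz": [-0.9, 0.4, 0], "twist": [0, 0, 0], "grip": -0.3}
    - {"xyz": [-1.6, 0.8, 0], "twist": [0, 0, 0], "grip": -0.3}
    - {"xyz": [-2.4, 1.2, 0], "twist": [0, 0, 0], "grip": -0.3}
    - {"xyz": [-2.6, 1.2, 0], "twist": [0, 0, 0], "grip": -0.3}
    - {"xyz": [-2.6, 1.2, 0], "twist": [0, 0, 0], "grip": -0.3}

```text
clock: 23.15
position: [0.5182, -0.2948, 0.2205]
ee_rot: [-3.003, -0.918, -0.002]
force: [-0.1, 0.4, -0.2]
width: 0.649
```

```bash
python3 s.py
python3 - <<'E'
from h import *
t=arm.get_image("top");s=arm.get_image("side")
cv2.imwrite("pics/t5.png",t)
a=cv2.resize(t[190:232,270:318],(480,420),interpolation=cv2.INTER_CUBIC)
b=cv2.resize(s[172:214,264:312],(480,420),interpolation=cv2.INTER_CUBIC)
cv2.imwrite("pics/c5.png",cv2.resize(np.hstack([a,b]),(800,350)))
for n,im in(("t2",cv2.imread("pics/t2.png")),("t5",t)):
    c=im[195:230,275:315].astype(int);B,G,R=c[...,0],c[...,1],c[...,2]
    for m in((R>1.8*G)&(R>1.8*B)&(R>70),R+G+B<130):
        num,l,st,ce=cv2.connectedComponentsWithStats(m.astype(np.uint8));print(n,[(st[i,4],ce[i]+[275,195]) for i in range(1,num) if st[i,4]>3])
print("pred red",w2px("top",[.5125+.011,.09,.11]),"centre",w2px("top",[.5125,.09,.11]))
E
```

```text
23.15 [ 0.5182 -0.2948  0.2205] tooly yaw -56.023058375123064 z [ 0.0009  0.0016 -1.    ] w 59.6640119899266 j [-0.1266  0.4906  0.8235  1.7149 -0.3978  1.1117 -0.1594] F [-0.0821  0.4109 -0.2251] M [0.0143 0.1413 0.0058]
t2 [(np.int32(5), array([294., 201.])), (np.int32(10), array([292.5, 208.2]))]
t2 [(np.int32(23), array([292.95652174, 212.26086957])), (np.int32(7), array([313.71428571, 224.85714286]))]
t5 [(np.int32(5), array([294., 201.])), (np.int32(10), array([292.5, 208.2]))]
t5 [(np.int32(23), array([292.95652174, 212.26086957]))]
pred red [292.57718372 207.88978016] centre [292.52965045 211.26737984]
```

View pics/c5.png

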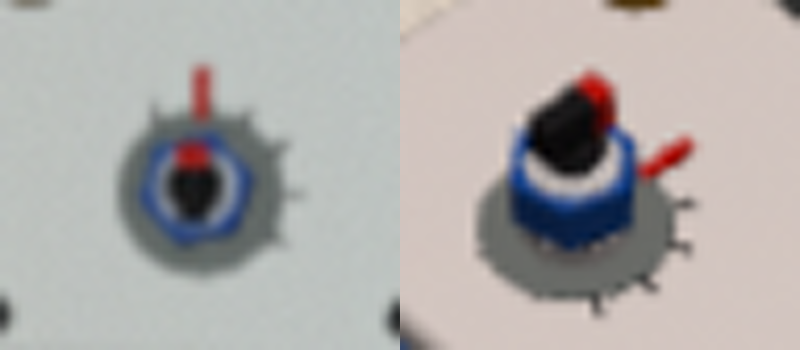

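The knob's red end is at (292.5, 208.2), exactly where it was before the nut was tightened and close to the predicted (292.6, 207.9). The arm is clear, so I'm handing in.

```bash
python3 -c "
from cell import arm;print(arm.sign_off())"
```

```text
the job is handed in; nothing more can be done
None
```

I turned the pointer knob clockwise about 44° onto the red mark. I then ran the blue nut down onto its washer, nipped it up to about 0.3 N m, let go, and handed in at about 23 s.

- **Pointer:** the hand stood within about 0.3° of the mark's direction when I let go of the knob. The red end sits at the same pixel before and after the nut was tightened, about 0.3 px from where it should be.
- **Nut torque:** the last slow clockwise creep gave 0.29–0.35 N m. It read 0.35 at the wrist and 0.31 at joint 7 while creeping, and averaged 0.29 held still.
- **Checks that disagreed:** the wrist torque was at first misleading, because small overshoots flipped its sign. While sorting that out, the nut was briefly about 4° further on, at roughly 0.38–0.40 N m, which is above the 0.35 limit. I backed it off about 12° and re-tightened it to the final setting.
- **Rest of the counter:** in the last pictures nothing else looked moved. I compared this by eye only, because my numeric before-and-after check was blocked by the arm.

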